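# Open up the tin rack by sliding its ratchet stop back

### The job

Make room for another tin in the locker's tin rack: with the fingertips press down the steel release paddle of the sliding stop and, keeping it down, push the stop back along its bar, away from the tins, until it is fully home against the end block. Then let the paddle spring up and move clear. It is all done by pressing and pushing: lift or carry nothing, and leave the tins and the other things where they stand.

Things in the scene. Friction and masses are not known exactly. Their poses are not given: they have to be found in the camera images.
- rack: Tin rack fixed to the table: plywood base 425 x 116 x 10 mm. Origin: centre of the base's underside. x: along the bar, away from the tins, the way the stop is pushed back; z up. Two tins stand at the -x end against a board 60 mm high; a 30 mm wide aluminium bar with a steel tooth rack on top (38 mm above the table) fills the +x part, up to a plywood end block 60 mm high, its face at x = 187 mm.
- stop (a joint): Slide of the stop, m, along rack +x: 0 = fully forward to the tins, 0.125 = home at the end block. From the tins: jaw plate 85 mm high, 76 wide; pocket 51 mm long with the paddle as its floor; housing 64 wide, 92 high (above the table), 66 long. Drags with about 4 N. A ratchet lets it slide to the tins; pushed back it is blocked within 10 mm unless the paddle is held down. Lift off straight up.
- release (a joint): Spring-loaded release lever, rad: 0 = paddle up, 0.22 = fully down (hard stop). Its pin is level, across the bar, 22 mm inside the housing's front face. Above 0.14 the pawl is clear of the teeth; at rest it reads 0 to 0.13, as the pawl may stand on a tooth's slope. It springs up when let go, so hold it down while pushing. 1.5 N to start, about 4 N fully down.
- paddle (a point): Centre of the top face of the steel paddle, 50 mm along the bar x 46 mm across, open from above; 62 mm above the table when up; at rest it may already hang up to 6 mm low. Travels with the stop. From up, its middle goes down 10 mm fully, 6.5 mm frees the ratchet (8 mm and 5 mm when pressed 12 mm from the housing).
- push_face (a point): Centre of the housing's flat upright front face, which looks to the tins (rack -x) over the rear end of the paddle: 64 mm wide, 66 to 92 mm above the table. Push here, fingertips still on the paddle. 25 mm behind the paddle's centre along the bar; the jaw plate is 51 mm in front of this face.
- tin_a_center (a point): Centre of the metal tin by the end board, 62 mm across, 51 mm high; stands on the rack's base and stays there.
- tin_b_center (a point): Centre of the like tin next to the stop; stays there.
- jug_white: White jug, red cap, 85 x 130 x 230 mm, at the robot's left. Origin: centre of its underside. Leave alone.
- jug_yellow: Yellow jug, black cap, 85 x 130 x 230 mm, at the robot's left. Origin: centre of its underside. Leave alone.
- spray: Spray bottle, 54 mm across, 165 mm high, beyond the rack. Origin: centre of its underside. Leave alone.
- tape: Roll of paper tape lying flat, 90 mm across, 24 mm high. Origin: centre of its underside. Leave alone.
- sand_block: Cork sanding block, 70 x 50 x 32 mm. Origin: centre of its underside. Leave alone.
- scrub_brush: Wooden scrubbing brush, 130 x 50 x 40 mm. Origin: centre of its underside. Leave alone.

How it is judged:
On the way, in this order (a step that is already met when the one before it is completed fails the run):
1. the release paddle is pressed down far enough to free the ratchet, the stop still near the tins (value of joint release above 0.145 rad and value of joint stop below 0.075 m), for 0.1 s.
2. the stop is pushed home to the end block (value of joint stop above 0.117 m), for 0.1 s.
At the end, for the whole second after the job is handed in: The stop is at rest within 8 mm of its end block, the release paddle is up again (lever under 0.05 rad), the two tins stand within 20 mm of where they were and the other loose things within 30 mm (value of joint stop above 0.117 m and value of joint release below 0.05 rad and velocity of joint stop between -0.01 and 0.01 m/s and distance of each of tin_a_center, tin_b_center from where it was at the start of the episode below 0.02 m and distance of each of jug_white, jug_yellow, spray, tape, sand_block, scrub_brush from where it was at the start of the episode below 0.03 m); the robot touches nothing.
It fails at once if a tin is moved more than 20 mm, lifted or tipped (distance of any of tin_a_center, tin_b_center from where it was at the start of the episode above 0.02 m or angle between any of tin_a_center, tin_b_center's own z axis and vertical above 0.3 rad).
It fails at once if another loose thing is lifted, carried or pushed more than 30 mm (distance of any of jug_white, jug_yellow, spray, tape, sand_block, scrub_brush from where it was at the start of the episode above 0.03 m).
It also fails if it takes over 38 s, if anything falls off the work surface, if the arm or the gripper's body presses on something with over 40 N, if the wrist force passes 120 N, or if a joint passes its speed limit or range.

### The arm

A 7-joint arm with a two-finger parallel gripper is mounted at the origin on the work surface. World frame = base frame: x ahead of the robot, y to its left, z up, the work surface at z = 0. Lengths are in m, angles in rad, forces in N, time in s.
With the tool pointing down it reaches from about 0.4 to 0.85 m from the base axis. Payload 6.9 kg.
Tool frame: the origin (TCP) lies midway between the tips of the shut fingers; the grasp point (between the pads) lies behind it (ctrl.pinch_z is the z of the grasp point in the tool frame, in m); z points along the fingers, y is the line along which they close (so a half turn about z gives the same grasp; the last joint's range is limited). The gripper opens to 85 mm and grips with 20 to 120 N. Pads are 22 mm wide; open, the fingers measure 114 mm over their backs; the gripper's body (76 mm by 85 mm) begins 54 mm behind the grasp point. The pads swing forward as they close: fully open they stand 13 mm farther back than shut.
Start: joints at [1.375, 0.507, -0.238, 1.5, 0.126, 1.149, -0.155], TCP at [0.186, -0.597, 0.231] pointing down, gripper open.
Joint ranges: [-3.08, 3.08], [-0.24, 2.05], [-1.43, 1.35], [0, 2.5], [-1.52, 4.66], [0.17, 1.96], [-2.89, 2.89]. Speed limits (rad/s): [2.39, 2.39, 3.14, 3.14, 3.14, 3.14, 3.14].

### API

Orientations are given as a unit quaternion [w, x, y, z].
In Python, from station import ctrl, get_state, vision, ticket, models gives the robot as it stands. Calls block until the motion is done:
- ctrl.movep(position, orientation): joint-space move of the TCP to a pose.
- ctrl.movel(position, frame=None, max_speed=0.15): straight line of the TCP; frame=None keeps the orientation; max_speed is the mean speed in m/s.
- ctrl.set_joints(angles): joint-space move.
- ctrl.ungrasp() and ctrl.close_gripper(force=None): open the fingers fully, or close them until they stop; force is the grip in N (None keeps the last).
- ctrl.pause(seconds).
- ctrl.ik(position, orientation): joint angles nearest the present ones, or None.
- get_state(): the state.
- vision.grab_frame(name): name is "scene" or "top" or "wrist"; returns (picture, depth): 384x512x3 uint8, blue, green, red; 384x512 float32, m along the optical axis (not along the pixel's ray), 0 where there is no reading.
- vision.camera_info(name): a dict with "mtx" (3x3 intrinsics, pixels), "R" (3x3) and "t" (3): a world point X has camera coordinates R X + t; the wrist camera has in their place "hand_eye" (4x4, takes a point from camera to tool coordinates, whose origin is the TCP and whose axes are the flange's). Camera axes: x right, y down, z forward; pixel columns grow to the right and rows downward; lengths in m; the calibration is good to about 2 mm. The wrist camera is an equidistant fisheye: a pixel r from the principal point sees the ray r / f radians off the axis. A picture is of the moment at which its call begins: read the wrist's pose just before it. camera_info takes no time and is no camera call.
A pose or a line that the arm cannot do raises ctrl.Unreachable and nothing moves.
- ticket.close_job(): hands the job in; it is judged then, once.
Trained networks look in the newest picture that a camera, given by its name, has taken for a name from the list of things; names that differ only in an ending like _2 or _b are one class to them, and where a whole thing is asked for, a point or a joint stands for the part that bears it (a point fixed in the world has none). Each returns a list of dicts, best first, with "p" (0 to 1); they miss things now and then, are a little off and sometimes report something else, mostly with a low value. They report only what shows in the picture. A call takes as long as a camera call.
- models.recognise(camera, target): "point" ([column, row] in pixels, amid what is visible of it).
- models.masks_of(camera, target): "mask" (384x512 bool, what is visible of it) and "point" ([column, row] in pixels, amid what is visible of it).
The state is a dict: "time": time; "qpos": joint angles; "qd": joint speeds; "tau": joint torques, N m; "tcp_pos": TCP position; "eef_rot": TCP orientation; "contact_force": force on the tool from outside, world axes, zero at the start; "wrist_torque": the same for the moment, N m; "width": finger opening in m; "gripper_force": force on a finger pad.
Only numpy, scipy, OpenCV 4.12 (cv2) and the standard library are available. Lean on these libraries where they do the work, as an engineer would, in place of code of your own. Each camera call takes 0.05 s, during which the arm holds its last target. There are 200 camera calls.

## Working session

There is one attempt and no reset: what is moved stays moved. The work goes in short steps, each a Python script; the robot and the scene stay as the last script left them, time stands still between calls to the robot, and variables do not carry over. Pictures are saved under pics/ and viewed, at most 10 in all, crops included, and the job is handed in when it is done.

```bash
mkdir -p pics; ls; cat > h.py <<'E'
import numpy as np, cv2
from station import ctrl, get_state, vision, ticket, models
def cloud(cam, d):
    c=vision.camera_info(cam); K=c["mtx"]; R=np.array(c["R"]); t=np.array(c["t"])
    v,u=np.mgrid[:384,:512]
    P=np.stack([(u-K[0][2])/K[0][0]*d,(v-K[1][2])/K[1][1]*d,d],-1)
    return (P-t)@R   # R^T (P-t)
E
python3 - <<'E'
from h import *
s=get_state(); print(s["time"],s["tcp_pos"],s["eef_rot"],s["width"],s["contact_force"],ctrl.pinch_z)
ims=[]
for c in ["scene","top"]:
    im,d=vision.grab_frame(c); P=cloud(c,d); np.savez(c+".npz",im=im,P=P,d=d)
    for n in ["rack","stop","paddle","push_face","tin_a_center"]:
        r=models.masks_of(c,n) if n!="push_face" else models.recognise(c,n)
        for q in r[:2]:
            u,v=map(int,q["point"]); print(c,n,round(q["p"],2),u,v,P[v,u].round(3), q["mask"].sum() if "mask" in q else "")
    ims.append(im)
cv2.imwrite("pics/top.png",cv2.resize(ims[1],(768,576)));cv2.imwrite("pics/scene.png",cv2.resize(ims[0],(768,576)))
print(get_state()["time"])
E
```

```text
pics
0.0 [ 0.18555638 -0.59628834  0.23042045] [-8.92167538e-04  9.88635076e-01  1.50332532e-01 -1.44148067e-04] 0.0854814758747812 [-0.02995972  0.44895386  0.15949099] -0.0187
scene rack 0.93 234 193 [ 0.581 -0.042  0.083] 3074
scene stop 0.7 229 185 [ 0.526 -0.064  0.055] 876
scene paddle 0.46 231 186 [ 0.534 -0.056  0.06 ] 120
scene push_face 0.59 233 184 [ 0.526 -0.05   0.061] 
scene push_face 0.44 187 230 [ 0.693 -0.186  0.034] 
scene tin_a_center 0.87 225 236 [ 0.732 -0.06   0.064] 338
top rack 0.84 294 208 [ 0.514 -0.052  0.09 ] 4050
top stop 0.63 296 207 [ 0.517 -0.058  0.092] 905
top paddle 0.79 296 195 [ 0.558 -0.063  0.051] 196
top push_face 0.76 295 209 [ 0.511 -0.055  0.087] 
top tin_a_center 0.6 293 148 [ 0.708 -0.057  0.06 ] 330
top tin_a_center 0.34 294 207 [ 0.517 -0.052  0.093] 3995
0.6
```

View pics/top.png

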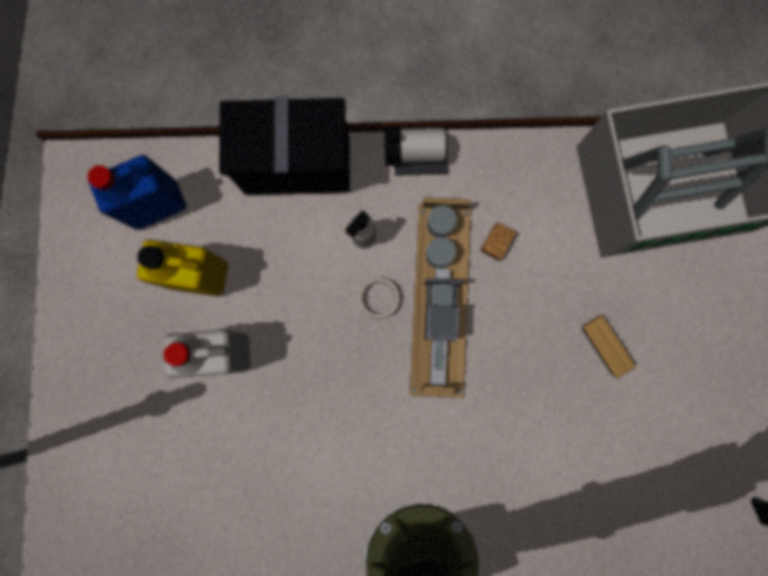

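View pics/scene.png

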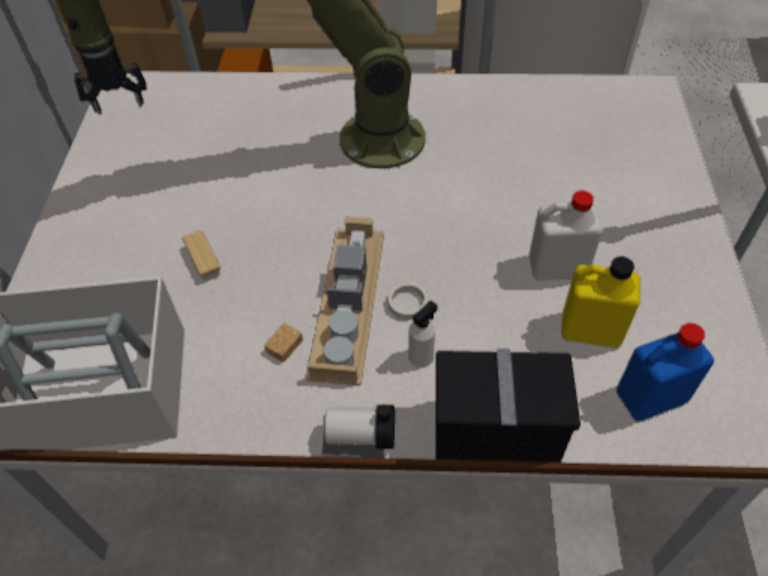

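The top view shows the rack at (440,300) in the 768-wide picture: tins at (442,220) and (442,250), jaw at (445,282), paddle (443,294), housing (442,320), end block (440,388). So rack +x runs towards the robot. Next I fit the rack's pose from depth.

```bash
python3 - <<'E'
from h import *
for c in ["top","scene"]:
    P=np.load(c+".npz")["P"].reshape(-1,3)
    m=(P[:,0]>.35)&(P[:,0]<.82)&(P[:,1]>-.15)&(P[:,1]<.03)
    P=P[m]
    for n,lo,hi in [("base",.006,.016),("all",.006,.12),("housing",.086,.1),("tins",.057,.066)]:
        Q=P[(P[:,2]>lo)&(P[:,2]<hi)]
        r=cv2.minAreaRect(Q[:,:2].astype(np.float32)); print(c,n,len(Q),np.round(r[0],4),np.round(r[1],4),round(r[2],2),Q.mean(0).round(4),Q[:,0].min().round(3),Q[:,0].max().round(3))
    # profile along rack near centreline
    for x in np.arange(.38,.80,.01):
        q=P[(abs(P[:,0]-x)<.005)&(abs(P[:,1]+.057)<.012)]
        print(round(x,3),np.median(q[:,2]).round(3) if len(q) else None,end="; ")
    print()
E
```

```text
top base 2211 [ 0.5832 -0.0682] [0.1634 0.4684] 89.17 [ 0.5388 -0.0569  0.01  ] 0.35 0.818
top all 4408 [ 0.5832 -0.0682] [0.1634 0.4684] 89.17 [ 0.5538 -0.0567  0.0349] 0.35 0.818
top housing 461 [ 0.5206 -0.0537] [0.0645 0.1231] 88.13 [ 0.4934 -0.0541  0.0916] 0.458 0.583
top tins 811 [ 0.5561 -0.0677] [0.0996 0.4093] 88.44 [ 0.6428 -0.0598  0.0605] 0.352 0.762
0.38 0.034; 0.39 0.032; 0.4 0.032; 0.41 0.034; 0.42 0.035; 0.43 0.033; 0.44 0.036; 0.45 0.035; 0.46 0.089; 0.47 0.091; 0.48 0.092; 0.49 0.092; 0.5 0.091; 0.51 0.091; 0.52 0.091; 0.53 0.059; 0.54 0.058; 0.55 0.056; 0.56 0.054; 0.57 0.054; 0.58 0.083; 0.59 0.033; 0.6 0.033; 0.61 0.033; 0.62 0.06; 0.63 0.062; 0.64 0.061; 0.65 0.06; 0.66 0.061; 0.67 0.061; 0.68 0.051; 0.69 0.059; 0.7 0.06; 0.71 0.06; 0.72 0.06; 0.73 0.06; 0.74 0.061; 0.75 0.053; 0.76 0.06; 0.77 None; 0.78 0.0; 0.79 0.0; 
scene base 1447 [ 0.5832 -0.0598] [0.4653 0.1797] 0.18 [ 0.5739 -0.0517  0.0109] 0.35 0.816
scene all 3757 [ 0.583 -0.06 ] [0.466  0.1796] 0.04 [ 0.5867 -0.0545  0.0399] 0.35 0.816
scene housing 345 [ 0.5227 -0.0565] [0.0743 0.1304] 87.56 [ 0.502  -0.0535  0.0929] 0.457 0.588
scene tins 787 [ 0.5589 -0.0651] [0.0962 0.4178] 88.06 [ 0.645  -0.0592  0.0616] 0.35 0.769
0.38 0.033; 0.39 0.035; 0.4 0.037; 0.41 0.036; 0.42 None; 0.43 None; 0.44 None; 0.45 None; 0.46 0.091; 0.47 0.094; 0.48 0.094; 0.49 0.094; 0.5 0.093; 0.51 0.094; 0.52 0.089; 0.53 0.076; 0.54 0.059; 0.55 0.058; 0.56 0.06; 0.57 None; 0.58 0.062; 0.59 0.052; 0.6 0.038; 0.61 0.057; 0.62 0.062; 0.63 0.063; 0.64 0.063; 0.65 0.063; 0.66 0.06; 0.67 0.056; 0.68 0.054; 0.69 0.06; 0.7 0.062; 0.71 0.061; 0.72 0.061; 0.73 0.061; 0.74 0.056; 0.75 -0.737; 0.76 0.035; 0.77 0.003; 0.78 -0.001; 0.79 -0.0;
```

```bash
cat >> h.py <<'E'
th=np.deg2rad(-2.2); Q=[0,np.cos(th/2),np.sin(th/2),0]
A=np.array([-np.cos(th),-np.sin(th),0])   # rack +x in world
from scipy.spatial.transform import Rotation as Ro
def wcloud(d,s):
    c=vision.camera_info("wrist"); K=np.array(c["mtx"]); H=np.array(c["hand_eye"])
    v,u=np.mgrid[:384,:512]; a=(u-K[0,2])/K[0,0]; b=(v-K[1,2])/K[1,1]; r=np.hypot(a,b)+1e-9
    k=np.tan(np.minimum(r,1.5))/r; P=np.stack([a*k*d,b*k*d,d],-1)@H[:3,:3].T+H[:3,3]
    w,x,y,z=s["eef_rot"]; return P@Ro.from_quat([x,y,z,w]).as_matrix().T+np.array(s["tcp_pos"])
E
python3 - <<'E'
from h import *
print(A)
ctrl.close_gripper(20)
ctrl.movep([.545,-.056,.19],Q)
s=get_state(); im,d=vision.grab_frame("wrist"); P=wcloud(d,s)
print(s["time"],s["tcp_pos"],s["eef_rot"],s["contact_force"],s["width"])
for n in ["paddle","push_face"]:
    for q in models.recognise("wrist",n)[:2]:
        u,v=map(int,q["point"]); print(n,q["p"],u,v,P[v,u].round(3))
np.savez("w.npz",im=im,P=P,d=d); cv2.imwrite("pics/w.png",cv2.resize(im,(768,576)))
O=np.array([.545,-.056,0]); F=P.reshape(-1,3); ok=(d.reshape(-1)>0); F=F[ok]
al=(F-O)@A; ac=(F-O)@np.array([-A[1],A[0],0])
for lo in np.arange(-.09,.12,.004):
    m=(abs(al-lo)<.002)&(abs(ac)<.02)&(F[:,2]<.12); print(round(lo,3),m.sum(),np.percentile(F[m,2],[10,50,90]).round(3) if m.any() else None)
m=(F[:,2]>.087)&(F[:,2]<.098)&(al>.02)&(al<.09)&(abs(ac)<.06); r=cv2.minAreaRect(np.c_[al,ac][m].astype(np.float32)); print("housing",m.sum(),r, F[m].mean(0))
E
```

```text
[-0.99926292  0.03838781  0.        ]
3.6833 [ 0.544994   -0.05713573  0.18996635] [ 2.58421753e-04  9.99801148e-01 -1.99398586e-02 -2.33020584e-05] [-1.11184849  0.00273083  0.64743344] -8.979161508688133e-05
paddle 0.79 253 176 [ 0.55  -0.051  0.058]
paddle 0.7 252 186 [ 0.541 -0.05   0.059]
push_face 0.57 252 183 [ 0.543 -0.05   0.057]
-0.09 203 [0.06  0.061 0.062]
-0.086 172 [0.06  0.061 0.062]
-0.082 206 [0.059 0.061 0.062]
-0.078 169 [0.01  0.061 0.062]
-0.074 154 [0.009 0.012 0.061]
-0.07 136 [0.009 0.01  0.034]
-0.066 148 [0.01  0.034 0.035]
-0.062 148 [0.01  0.034 0.035]
-0.058 142 [0.011 0.034 0.035]
-0.054 148 [0.01  0.034 0.035]
-0.05 148 [0.011 0.034 0.035]
-0.046 140 [0.011 0.034 0.035]
-0.042 418 [0.033 0.059 0.084]
-0.038 250 [0.084 0.085 0.086]
-0.034 103 [0.083 0.084 0.085]
-0.03 77 [0.053 0.054 0.055]
-0.026 171 [0.054 0.054 0.055]
-0.022 187 [0.054 0.055 0.056]
-0.018 188 [0.055 0.056 0.056]
-0.014 165 [0.055 0.056 0.057]
-0.01 164 [0.056 0.056 0.057]
-0.006 170 [0.056 0.057 0.058]
-0.002 181 [0.057 0.057 0.058]
0.002 175 [0.057 0.058 0.059]
0.006 159 [0.057 0.058 0.059]
0.01 162 [0.058 0.059 0.06 ]
0.014 161 [0.058 0.059 0.06 ]
0.018 685 [0.059 0.08  0.092]
0.022 197 [0.091 0.092 0.093]
0.026 198 [0.091 0.092 0.093]
0.03 188 [0.091 0.092 0.093]
0.034 91 [0.091 0.092 0.093]
0.038 69 [0.091 0.092 0.093]
0.042 3 [0.091 0.091 0.092]
0.046 0 None
0.05 0 None
0.054 0 None
0.058 0 None
0.062 0 None
0.066 0 None
0.07 0 None
0.074 0 None
0.078 0 None
0.082 0 None
0.086 0 None
0.09 0 None
0.094 0 None
0.098 0 None
0.102 0 None
0.106 0 None
0.11 0 None
0.114 0 None
0.118 0 None
housing 1659 ((0.04821775481104851, -0.0052548907697200775), (0.06535797566175461, 0.05629286542534828), 89.73046875) [ 0.51187498 -0.04547823  0.09199329]
```

View pics/w.png

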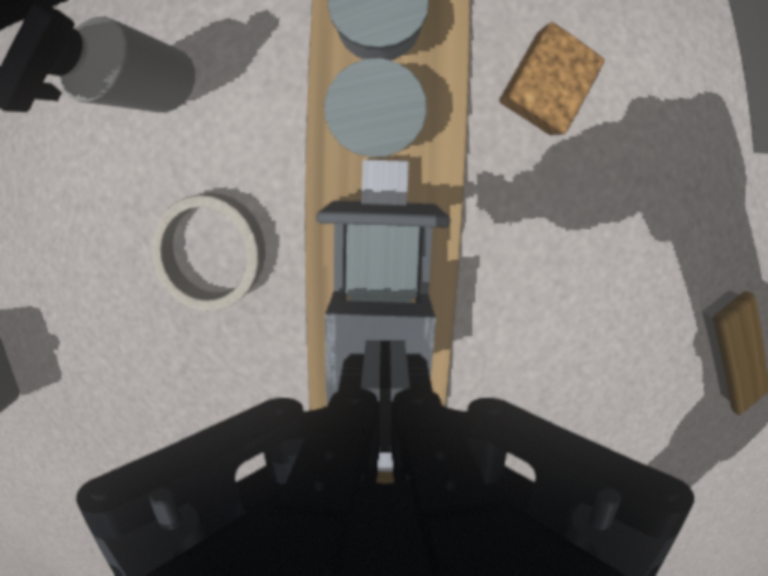

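The wrist view shows the paddle at (383,262), clear from above, with the jaw at (383,213) and the housing edge at y≈300. Depth agrees: the paddle is 54–59 mm high and slopes about 0.11 rad, the jaw is 85 mm and the housing 92 mm. I'll descend near the housing face and press by force.

```bash
python3 - <<'E'
from h import *
p=np.array([.545,-.053,0])+.004*A
ctrl.movel([*p[:2],.12]); ctrl.movel([*p[:2],.066],max_speed=.08)
f0=np.array(get_state()["contact_force"]); print(get_state()["time"],f0)
for z in np.arange(.062,.047,-.001):
    ctrl.movel([*p[:2],z],max_speed=.02)
    s=get_state(); f=np.array(s["contact_force"])-f0; print(round(s["time"],2),round(z,4),s["tcp_pos"].round(4),f.round(1))
    if f[2]>14: break
s=get_state(); print(s["time"])
E
```

```text
5.275 [-0.62803701  0.48287587 -0.67662939]
5.62 0.062 [ 0.541  -0.0529  0.0621] [ 1.2 -0.1  0.2]
5.88 0.061 [ 0.541  -0.0528  0.061 ] [-0.5  0.4  1.5]
6.12 0.06 [ 0.541  -0.0528  0.0599] [ 0.4 -0.1  1.6]
6.38 0.059 [ 0.5411 -0.0528  0.059 ] [ 0.  -0.   1.2]
6.62 0.058 [ 0.5413 -0.0528  0.0582] [ 0.1 -1.   3.5]
6.88 0.057 [ 0.5415 -0.0529  0.0572] [ 1.7 -1.3  3.9]
7.12 0.056 [ 0.5416 -0.0528  0.0562] [ 2.2 -0.6  5.1]
7.38 0.055 [ 0.5417 -0.0529  0.0556] [ 1.8 -0.4 10.4]
7.62 0.054 [ 0.5418 -0.0529  0.0553] [-0.2 -1.2 17.4]
7.625
```

```bash
python3 - <<'E'
from h import *
p=np.array([.545,-.053,0])+.004*A
f0=np.array([-.6,.5,-.7])
def go(dd,v):
    ctrl.movel([*(p+dd*A)[:2],.054],max_speed=v)
    s=get_state(); f=np.array(s["contact_force"])-f0
    print(round(s["time"],2),dd,s["tcp_pos"].round(4),round((s["tcp_pos"]-p)@A,4),round(f@A,1),f.round(1)); return f
for dd in (.005,.012,.025,.05,.07,.085):
    f=go(dd,.04)
    if f@A<-25 or f[2]<4: print("stop"); break
else:
    for dd in np.arange(.088,.115,.003):
        f=go(dd,.03)
        if f@A<-18: break
E
```

```text
7.9 0.005 [ 0.5376 -0.0526  0.0554] 0.0034 -2.6 [ 2.6 -0.2 15. ]
8.22 0.012 [ 0.5306 -0.052   0.0554] 0.0104 -3.0 [ 2.9 -0.8 15.5]
8.7 0.025 [ 0.5177 -0.0511  0.0553] 0.0234 -1.6 [ 1.6  1.2 15.3]
9.47 0.05 [ 0.4932 -0.0495  0.0553] 0.0479 -3.6 [ 3.7  2.6 16.3]
10.12 0.07 [ 0.4733 -0.0481  0.0553] 0.0678 -3.1 [ 3.3  4.4 15.9]
10.65 0.085 [ 0.4583 -0.0471  0.0553] 0.0828 -3.0 [ 3.3  6.7 17.3]
10.9 0.088 [ 0.4557 -0.0469  0.0553] 0.0854 -2.7 [ 3.   6.5 16. ]
11.15 0.091 [ 0.4529 -0.0467  0.0553] 0.0883 -3.3 [ 3.6  6.9 16.1]
11.4 0.094 [ 0.4499 -0.0465  0.0553] 0.0913 -3.2 [ 3.5  7.8 15.6]
11.65 0.097 [ 0.447  -0.0463  0.0553] 0.0942 -3.3 [ 3.7  8.5 15.6]
11.9 0.1 [ 0.4457 -0.0463  0.0555] 0.0955 -8.6 [ 8.8  7.  13.3]
12.15 0.10300000000000001 [ 0.4443 -0.0467  0.0559] 0.0969 -10.6 [10.8  5.3 13.1]
12.4 0.10600000000000001 [ 0.4435 -0.0467  0.0562] 0.0977 -16.4 [16.5  3.1  9.5]
12.65 0.10900000000000001 [ 0.4435 -0.0467  0.0563] 0.0977 -24.0 [24.1  1.5 -0.3]
```

```bash
python3 - <<'E'
from h import *
p=np.array([.545,-.053,0])+.004*A
def go(dd,z,v=.04):
    ctrl.movel([*(p+dd*A)[:2],z],max_speed=v)
    s=get_state(); print(round(s["time"],2),dd,s["tcp_pos"].round(4),s["contact_force"].round(1))
go(.099,.055); go(.098,.060); go(.096,.064); go(.090,.066); go(.088,.12,.1); go(.03,.19,.15)
ctrl.pause(.2)
s=get_state(); im,d=vision.grab_frame("wrist"); P=wcloud(d,s); print(s["time"],s["tcp_pos"])
cv2.imwrite("pics/w2.png",cv2.resize(im,(768,576)))
im,d=vision.grab_frame("top"); T=cloud("top",d); cv2.imwrite("pics/top2.png",cv2.resize(im[100:300,200:400],(600,600)))
O=np.array([.545,-.053,0])
for nm,X in (("wrist",P),("top",T)):
    F=X.reshape(-1,3); al=(F-O)@A; ac=(F-O)@np.array([-A[1],A[0],0])
    print(nm,[(round(l,3),float(np.median(F[m,2]).round(3))) for l in np.arange(.04,.21,.005) if (m:=(abs(al-l)<.0025)&(abs(ac)<.015)&(F[:,2]<.11)).any()])
E
```

```text
13.05 0.099 [ 0.4439 -0.0472  0.0559] [ 2.   5.4 14.4]
13.32 0.098 [ 0.4431 -0.0487  0.06  ] [1.7 1.9 2.8]
13.58 0.096 [ 0.4445 -0.0497  0.0638] [ 0.4  0.9 -0.7]
13.89 0.09 [ 0.4514 -0.0495  0.066 ] [-0.3 -0.3 -0. ]
14.58 0.088 [ 0.4527 -0.0496  0.1197] [-0.2 -0.4 -0.4]
15.34 0.03 [ 0.5099 -0.0517  0.189 ] [-0.3  0.4 -1.1]
15.5417 [ 0.51014334 -0.05171031  0.1893123 ]
wrist [(np.float64(0.04), 0.034), (np.float64(0.045), 0.034), (np.float64(0.05), 0.036), (np.float64(0.055), 0.065), (np.float64(0.06), 0.085), (np.float64(0.07), 0.062), (np.float64(0.075), 0.062), (np.float64(0.08), 0.062), (np.float64(0.085), 0.062), (np.float64(0.09), 0.062), (np.float64(0.15), 0.092), (np.float64(0.155), 0.092), (np.float64(0.16), 0.092), (np.float64(0.165), 0.092), (np.float64(0.17), 0.092), (np.float64(0.175), 0.092)]
top [(np.float64(0.04), 0.023), (np.float64(0.045), 0.034), (np.float64(0.05), 0.034), (np.float64(0.055), 0.037), (np.float64(0.06), 0.084), (np.float64(0.065), 0.067), (np.float64(0.07), 0.06), (np.float64(0.075), 0.063), (np.float64(0.08), 0.061), (np.float64(0.085), 0.063), (np.float64(0.09), 0.061), (np.float64(0.095), 0.061), (np.float64(0.1), 0.062), (np.float64(0.105), 0.061), (np.float64(0.11), 0.061), (np.float64(0.115), 0.088), (np.float64(0.12), 0.091), (np.float64(0.125), 0.093), (np.float64(0.13), 0.092), (np.float64(0.135), 0.092), (np.float64(0.14), 0.092), (np.float64(0.145), 0.092), (np.float64(0.15), 0.092), (np.float64(0.155), 0.091), (np.float64(0.16), 0.093), (np.float64(0.165), 0.092), (np.float64(0.17), 0.091), (np.float64(0.175), 0.091), (np.float64(0.18), 0.09), (np.float64(0.185), 0.061), (np.float64(0.19), 0.06), (np.float64(0.195), 0.06), (np.float64(0.2), 0.059), (np.float64(0.205), 0.01)]
```

View pics/w2.png

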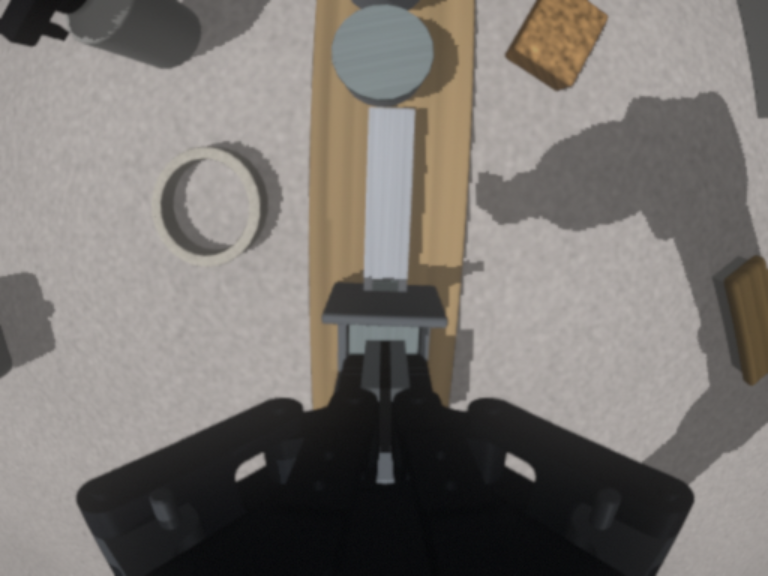

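View pics/top2.png

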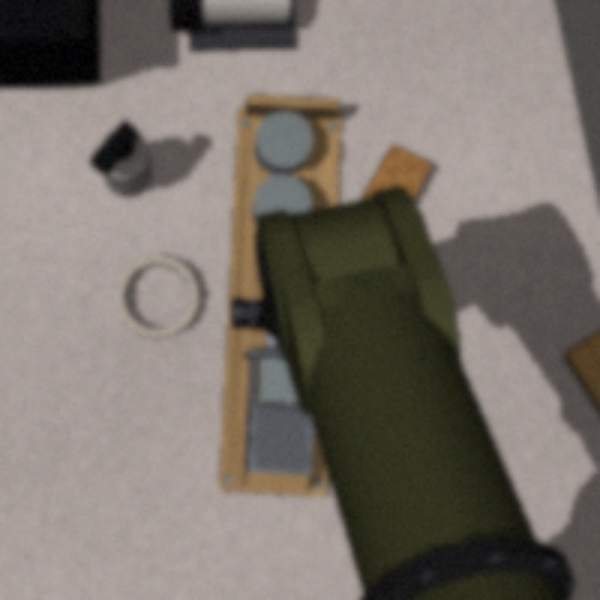

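The housing sits flush against the end block (top crop, (283,470)). The paddle is level at 62 mm, so it is up, the tins have not moved, and the arm is clear.

```bash
python3 -c "
from h import *
print(ticket.close_job(), get_state()['time'])"
```

```text
the job is handed in; nothing more can be done
the job is handed in; nothing more can be done
```

The stop is home against the end block, the paddle has sprung back up, and the tins look undisturbed; the arm is clear and I handed the job in at about 16 s, but no verdict was shown.

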